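Load bushes into the indexing slide and clamp it at the work station

ROBOT

A 6-joint arm with a two-finger parallel gripper is mounted at the origin on a cart in front of the work surface, level with it; the furniture and walls round the work are solid. World frame = base frame: x ahead of the robot, y to its left, z up, the work surface at z = 0. Lengths are in m, angles in degrees, forces in N, time in s.
With the tool pointing down it reaches from about 0.375 to 0.9 m from the base axis. Payload 3.1 kg.
Tool frame: the origin (TCP) lies at the very end of the fingers, on their centre line; the grasp point (between the pads) lies 19 mm behind it; z points along the fingers, y is the line along which they close (so a half turn about z gives the same grasp; the last joint's range is limited). The gripper opens to 87 mm and grips with 3 to 60 N. Pads are 19 mm wide; open, the fingers measure 117 mm over their backs; the gripper's body (75 mm by 190 mm) begins 51 mm behind the grasp point.
Start: joints at [-76.69, 30.224, 82.088, -0, 67.689, -10.227], TCP at [0.25, -0.573, 0.223] pointing down, gripper open.
Joint ranges: [-176.69, 176.69], [-43.24, 126.21], [12.49, 139.97], [-82, 262], [0, 151.66], [-163.58, 163.58]. Speed limits (degrees/s): [159.86, 159.86, 180, 180, 180, 180].

INTERFACE

Orientations are given as a 3x3 rotation matrix whose columns are the frame's x, y, z axes.
In Python, from rig import * gives the robot as it stands.
- The arm moves only by the tool jog_arm, never from a script. Its arguments are lists of equal length, an entry for each row: "delta_pos": the shift along the world's x, y, z in cm, a list of three; "turn": the turn about the world's z in degrees; "grip": the closure, from 0 (fully open) to 1 (shut). In form: {"delta_pos": [[x, y, z], ...], "turn": [turn, ...], "grip": [grip, ...]}. A call has 1 to 12 rows; each row is the pose to reach, as a shift and turn from the pose commanded when the call began; what a row does not reach only later rows make up. A row lasts 1/8 s, in which the tool goes at most 62.5 mm and 10.7 degrees, less where a joint would pass 70% of its speed; a pose out of reach is approached as far as the arm can. A call with a gripper value outside its range is refused whole. The fingers move at their own pace and stop on an object; the grip force is fixed at half the most. Time passes only in rows, so rows that repeat a pose let the fingers close. It gives the time, the measured TCP pose, the force, the opening and the grip force at its end, in the units of the state.
- read_state(): the state, without advancing time (a new reading comes with each control period).
- capture(name): name is "scene" or "top"; returns a dict with "color" (384x512x3 uint8, blue, green, red), "fovy" (degrees; the focal length in pixels is half the picture's height over the tangent of half this angle, whatever the lens; pixels are square), "cx", "cy" (the principal point, pixels), "camera_from_world" (4x4, takes a point from world to camera coordinates). Camera axes: x right, y up, looking along -z (the intrinsics and any distortion apply to the point x, -y, -z); pixel columns grow to the right and rows downward; lengths in m; the calibration is good to about 2 mm. A picture is of the moment at which its call begins. There is no depth.
- hand_in(): hands the job in; it is judged then, once.
The state is a dict: "time_s": time; "joint_positions": joint angles; "qvel": joint speeds; "tau": joint torques, N m; "position": TCP position; "tcp_rot": TCP orientation; "force": force on the tool from outside, world axes, zero at the start; "moment": the same for the moment, N m; "opening": opening from 0.0 (shut) to 1.0 (fully open); "grasp_force": force on a finger pad.
Only numpy, scipy, OpenCV 4.12 (cv2) and the standard library are available. Lean on these libraries where they do the work, as an engineer would, in place of code of your own. Each camera call takes 0.05 s, during which the arm holds its last target. There are 200 camera calls.

TASK

Lift the red release bar, slide the carriage to the green loading flag and let the bar drop so that it catches there; then push every loose steel bush into a pocket of its own until it meets the hidden stop. Then slide the loaded carriage in the same way to the red flag, let it catch, and turn the black clamp knob clockwise until it has clicked past its detent, leaving the tools and other things around where they lie.

Things in the scene. Friction and masses are not known exactly. Their poses are not given: they have to be found in the camera images.
- track: fixed indexing slide on the desk: blue base plate 135 x 470 mm, 8 mm thick. Origin on the desk under the middle of the travel; +y runs along the slide to the robot's left, +x away from the robot (yaw varies a little). A grey block at the -y end carries the clamp knob. Toothed rack under the release bar with notches every 24 mm, one exactly at each flag.
- carriage (a joint): slide of the carriage along the track's +y, m, -0.062 to 0.062, 0 = middle; the notches lie at -0.048, -0.024, 0, 0.024 and 0.048. Friction about 2 N. While the release bar is down in a notch the carriage is locked (0.8 mm of play).
- release_bar (a joint): lift of the release bar, m: 0 = down in a notch, 0.024 = top of travel; above 0.018 it clears the teeth and the carriage is free. Spring and weight pull it down with 7 to 8 N, so hold it up while sliding; let go between notches it slides down the sloping tooth tops and draws the carriage into the nearest notch (12 mm at most).
- bar_grip (a point): middle of the red release bar: a round bar 70 mm long, 12 mm thick, lying along the track's x at the +y end of the carriage, 88 mm above the desk when down, on an upright stem; grip it from above with the fingers closing along the track's y. Its spring stem passes through a grey housing that ends 34 mm under the bar. Rides with the carriage.
- pointer (a point): tip of the white pointer at the middle of the carriage's front (-x) edge, 34 mm above the desk; it rides with the carriage. The carriage is at a flag when pointer and flag have the same y along the track (within 6 mm).
- slot0 (a point): left pocket of the carriage: point on its floor (34 mm above the desk) at its hidden end stop; axes as the track. Pocket 50 mm wide, 42 high inside, roof top 47 over the floor, open to -x: mouth 40 mm in -x of this point, then the floor runs on 50 mm as an open apron. A bush against the stop has its centre 22 mm in -x of this point and sticks 4 mm out of the mouth. Rides with the carriage.
- slot1 (a point): middle pocket, 60 mm to the right (-y) of slot0, the same in all else
- slot2 (a point): right pocket, 60 mm to the right (-y) of slot1, the same in all else
- flag_green: green flag clip 14 mm wide, 22 mm high on the front strip of the track's base, top 30 mm above the desk: the loading place. Origin at its foot, axes as the track's. Four flags (green, red, yellow, white) stand at four notches in any order, left and right of the carriage's first place.
- flag_red: red flag clip, same size: the work station. (The yellow and the white flag mark stations that are not used here.)
- clamp_knob (a joint): angle of the clamp knob, rad, 0 to 1.4 (end stops), growing clockwise seen from above. Between about 0.5 and 0.8 a spring plunger resists (about 0.15 N m); past 0.8 it snaps over the detent and stays above 1.1.
- knob_grip (a point): on the knob's axis, 82 mm above the desk, in the upper part of its grip: a black bar 46 mm long, 13 mm thick and 30 mm high (57 to 87 mm above the desk). The bar lies along this point's x axis: along the track's x when the joint is 0. The steel skirt under it is 52 mm across; nothing else round it is higher than 59 mm.
- bush_a: turned steel bush, a plain grey ring 44 mm across and 35 mm high, 0.25 to 0.45 kg (2 to 5 N slide it along), standing on the desk on its flat end; origin at the centre of its underside. May be absent.
- bush_b: turned steel bush, a plain grey ring 44 mm across and 35 mm high, 0.25 to 0.45 kg (2 to 5 N slide it along), standing on the desk on its flat end; origin at the centre of its underside. May be absent.
- bush_c: turned steel bush, a plain grey ring 44 mm across and 35 mm high, 0.25 to 0.45 kg (2 to 5 N slide it along), standing on the desk on its flat end; origin at the centre of its underside. May be absent.
- marker: red marker pen 130 mm, not to be moved
- spanner: steel spanner 181 mm, not to be moved
- tape_roll: yellow tape roll 60 mm across, not to be moved
- cutters: blue-handled cutters 174 mm, not to be moved
- fuses: small white cardboard box 90 x 60 x 45 mm, not to be moved
There are look-alikes about, which are no part of the job. Leave any turquoise look-alike of the bush_b alone.

How it is judged:
By the outcome, as a careful person would: the job done as asked, in the order asked, and still so for the second after the job is handed in, with the robot touching nothing.
Of bush_a, bush_b, bush_c only 2 to 3 are there at a start; the rules pass over those that are not, and their reading is None.
At some moment in a run one of bush_a, bush_b, bush_c may be knocked a few centimetres aside while the robot is not near it.
Once in a run the grip may slacken for a moment while it holds something.
It also fails if it takes over 208 s, if anything falls off the work surface, if the arm or the gripper's body presses on something with over 40 N, if the wrist force passes 120 N, or if a joint passes its speed limit or range.

## Working session

There is one attempt and no reset: what is moved stays moved. The work goes in short steps, Python scripts to look and compute and a tool call to move; the robot and the scene stay as the last step left them, time stands still between calls to the robot, and variables do not carry over. Pictures are saved under pics/ and viewed, at most 14 in all, crops included, and the job is handed in when it is done.

Besides the shell and the picture viewer there is one more tool, called after ">>>" by a JSON object that holds its "api" and its "payload", one argument or row to a line. jog_arm: Moves the arm, as the interface text tells. Its arguments: {"type":"object","properties":{"delta_pos":{"type":"array"},"turn":{"type":"array"},"grip":{"type":"array"}},"required":["delta_pos","turn","grip"]}

```bash
mkdir -p pics; ls
python3 - <<'E'
from rig import *
import cv2,numpy as np
for n in ("scene","top"):
    c=capture(n); cv2.imwrite(f"pics/{n}0.png",c["color"]); print(n,c["fovy"],c["cx"],c["cy"],[k for k in c]); print(np.round(c["camera_from_world"],4).tolist())
    np.savez(f"{n}0.npz",**{k:v for k,v in c.items()})
s=read_state(); print(s["position"],s["tcp_rot"],s["opening"],s["time_s"])
E
```

```text
pics
scene 55.4945494952488 255.6315531007736 193.61001190461783 ['color', 'fovy', 'cx', 'cy', 'camera_from_world']
[[-0.7293, -0.684, -0.0153, 0.3862], [0.2964, -0.336, 0.894, -0.2096], [-0.6166, 0.6475, 0.4478, -0.8348], [0.0, 0.0, 0.0, 1.0]]
top 54.117783457890205 255.57916099396596 192.30742268875855 ['color', 'fovy', 'cx', 'cy', 'camera_from_world']
[[-0.0193, -0.9998, 0.0004, 0.0622], [0.9789, -0.0188, 0.2037, -0.4963], [-0.2036, 0.0043, 0.979, -1.0752], [0.0, 0.0, 0.0, 1.0]]
[ 0.24943575 -0.57233998  0.22167345] [[ 9.16811261e-01  3.99320516e-01 -4.87253749e-04]
 [ 3.99320690e-01 -9.16809337e-01  1.90450794e-03]
 [ 3.13790305e-04 -1.94064483e-03 -9.99998068e-01]] 1.0027933123960884 0.1
```

View pics/scene0.png

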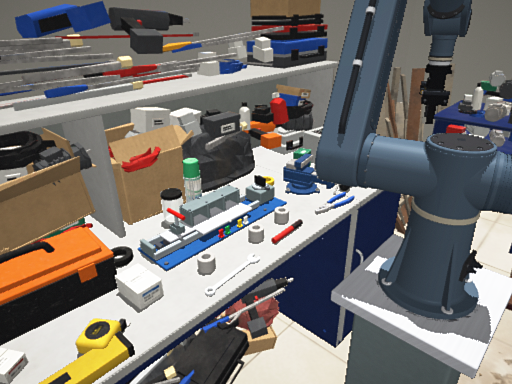

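View pics/top0.png

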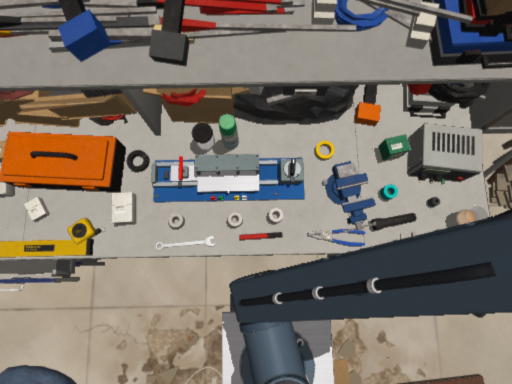

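The scene view shows the track at the centre with three grey bushes at (206,264), (256,233) and (281,214). In the top view they are at (176,221), (235,220) and (276,215). The release bar is at (181,168), the knob at (292,170), the turquoise look-alike at (390,191), the black rings at (138,160) and (433,202), and the yellow ring at (324,150).

```bash
cat > h.py <<'E'
import cv2,numpy as np
def f(c): return 192/np.tan(np.radians(float(c["fovy"]))/2)
def pt(c,u,v,z):
    M=np.array(c["camera_from_world"]);R=M[:3,:3];o=-R.T@M[:3,3]
    d=R.T@np.array([(u-c["cx"])/f(c),-(v-c["cy"])/f(c),-1]); return o+d*(z-o[2])/d[2]
def px(c,p):
    q=np.array(c["camera_from_world"])@np.r_[p,1]; return np.array([c["cx"]+f(c)*q[0]/-q[2],c["cy"]-f(c)*q[1]/-q[2]])
def blobs(c,lo,hi,roi,amin=6):
    x0,y0,x1,y1=roi;h=cv2.cvtColor(c["color"],cv2.COLOR_BGR2HSV)[y0:y1,x0:x1]
    n,l,s,ce=cv2.connectedComponentsWithStats(cv2.inRange(h,lo,hi))
    return [(ce[i][0]+x0,ce[i][1]+y0,s[i].tolist()) for i in range(1,n) if s[i,4]>=amin]
E
python3 - <<'E'
from h import *
t=dict(np.load("top0.npz"));s=dict(np.load("scene0.npz"))
a=cv2.resize(t["color"][145:240,145:315],None,fx=4.7,fy=4.7,interpolation=cv2.INTER_CUBIC)
cv2.imwrite("pics/topc.png",a)
cv2.imwrite("pics/scc.png",cv2.resize(s["color"][165:285,130:300],None,fx=4.7,fy=4.7,interpolation=cv2.INTER_CUBIC))
for n,(u,v) in dict(a=(176,221),b=(235,220),c=(276,215),plL=(154,200),plR=(303,197),bar=(181,168),knob=(292,170)).items():
    print(n,pt(t,u,v,{'bar':.094,'knob':.087}.get(n,.035 if len(n)==1 else .008)).round(3))
E
```

```text
a [0.418 0.292 0.035]
b [0.417 0.116 0.035]
c [ 0.43  -0.007  0.035]
plL [0.488 0.368 0.008]
plR [ 0.489 -0.095  0.008]
bar [0.565 0.269 0.094]
knob [ 0.555 -0.055  0.087]
```

View pics/topc.png

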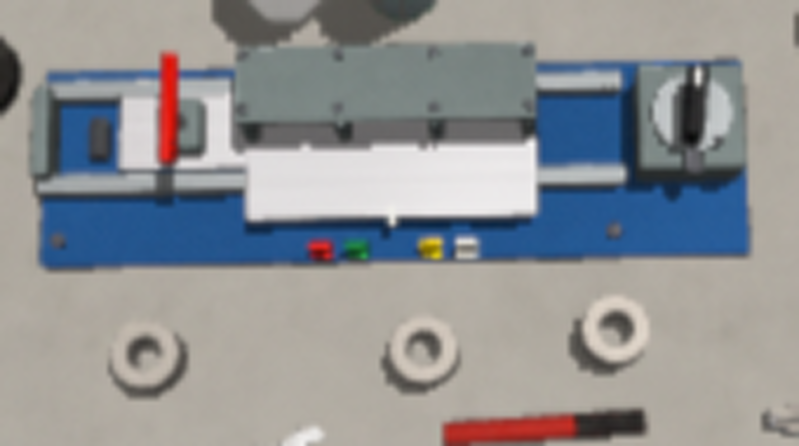

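View pics/scc.png

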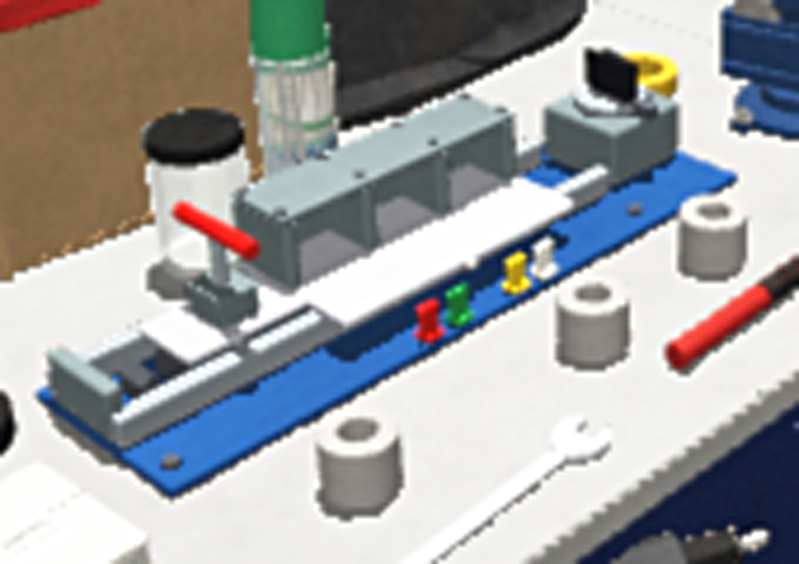

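The crops show the pointer at crop (391,218), which puts the carriage at 0. The flags are red (320,249), green (357,249), yellow (431,248) and white (466,247). So green is at +0.024 and red at +0.048. All three plain grey rings are bushes.

Candidates (top view):
- **Bushes:** grey rings at (176,221), (235,220) and (276,215). These are the ones I want. The turquoise ring at (390,191), black rings at (138,160) and (433,202), and yellow ring at (324,150) are rejected.
- **Release bar:** the red bar at (181,168), not the red marker at (260,236).

```bash
cat >> h.py <<'E'
def rings(c,z=.035,roi=(150,203,300,232)):
    # grey rings: brighter than bench? use Hough
    x0,y0,x1,y1=roi;g=cv2.cvtColor(c["color"],cv2.COLOR_BGR2GRAY)[y0:y1,x0:x1]
    k=6;g=cv2.GaussianBlur(cv2.resize(g,None,fx=k,fy=k,interpolation=cv2.INTER_CUBIC),(0,0),3)
    r=cv2.HoughCircles(g,cv2.HOUGH_GRADIENT,1,120,param1=60,param2=18,minRadius=36,maxRadius=52)
    return [] if r is None else [((u+.5)/k-.5+x0,(v+.5)/k-.5+y0,q/k) for u,v,q in r[0]]
def tri(c1,p1,c2,p2):
    A=[];b=[]
    for c,p in((c1,p1),(c2,p2)):
        o=pt(c,*p,0);d=pt(c,*p,1)-o;d/=np.linalg.norm(d);P=np.eye(3)-np.outer(d,d);A.append(P);b.append(P@o)
    return np.linalg.lstsq(np.vstack(A),np.hstack(b),rcond=None)[0]
E
python3 - <<'E'
from h import *
t=dict(np.load("top0.npz"));s=dict(np.load("scene0.npz"))
for r in rings(t): print("ring",np.round(r,1),pt(t,r[0],r[1],.035).round(4))
red=((0,150,90),(8,255,255));grn=((45,100,50),(80,255,255));blu=((100,140,60),(125,255,255))
for n,m,zt in(("red",red,.027),("grn",grn,.027)):
    for b in blobs(t,*m,(150,145,310,202)): print(n,b,pt(t,b[0],b[1],.088 if b[2][3]>12 else zt).round(4))
    for b in blobs(s,*m,(150,195,270,250)): print(" scene",n,b)
h=cv2.cvtColor(t["color"],cv2.COLOR_BGR2HSV);m=cv2.inRange(h,*blu)
P=np.array([(u,np.where(m[185:210,u])[0].max()+185.5) for u in range(158,301) if m[185:210,u].any()])
w=np.array([pt(t,u,v,.008)[:2] for u,v in P]);k=np.polyfit(w[:,1],w[:,0],1);print("front edge x=",k,np.degrees(np.arctan(-k[0])))
w2=[(np.where(m[v,145:310])[0]+145) for v in (194,196,198)]
for v,q in zip((194,196,198),w2): print(pt(t,q.min()-.5,v,.008).round(4),pt(t,q.max()+.5,v,.008).round(4))
# bar by two views: ends
for n,c,roi in(("t",t,(150,145,310,185)),("s",s,(150,200,190,225))):
    x0,y0,x1,y1=roi;hh=cv2.cvtColor(c["color"],cv2.COLOR_BGR2HSV)[y0:y1,x0:x1];mm=cv2.inRange(hh,*red)
    print(n,cv2.minAreaRect(cv2.findNonZero(mm)),(x0,y0))
E
```

```text
ring [234.5 218.7   7. ] [0.4213 0.1173 0.035 ]
ring [275.7 214.2   7.3] [ 0.4325 -0.0065  0.035 ]
ring [175.2 219.2   7.5] [0.4232 0.295  0.035 ]
red (np.float64(180.49397590361446), np.float64(167.97590361445782), [29, 12, 4, 23, 83]) [0.5669 0.2718 0.088 ]
red (np.float64(213.14285714285714), np.float64(197.71428571428572), [62, 52, 3, 3, 7]) [0.488  0.1824 0.027 ]
 scene red (np.float64(176.05405405405406), np.float64(213.78378378378378), [17, 13, 18, 12, 74])
 scene red (np.float64(220.83333333333331), np.float64(232.5), [69, 34, 4, 8, 24])
grn (np.float64(220.5), np.float64(198.0), [69, 52, 4, 3, 12]) [0.4867 0.1599 0.027 ]
 scene grn (np.float64(227.08333333333331), np.float64(229.33333333333334), [75, 30, 5, 9, 36])
front edge x= [-0.00049083  0.48703095] 0.028122574634380112
[0.5071 0.37   0.008 ] [ 0.4981 -0.0965  0.008 ]
[0.5007 0.3698 0.008 ] [ 0.4917 -0.0962  0.008 ]
[0.4944 0.3695 0.008 ] [ 0.4854 -0.0959  0.008 ]
t ((30.5, 23.0), (22.0, 3.0), 90.0) (150, 145)
s ((25.700000762939453, 13.59999942779541), (19.677398681640625, 4.0249223709106445), 26.56505012512207) (150, 200)
```

Run:
```python
from h import *
t=dict(np.load("top0.npz"));s=dict(np.load("scene0.npz"))
b=tri(t,(180.5,168),s,(176.05,213.8));print("bar",b.round(4))
print("grn",tri(t,(220.5,198),s,(227.1,229.3)).round(4))
k=4.7;q=lambda c:((c[0]+.5)/k-.5+145,(c[1]+.5)/k-.5+145); qs=lambda c:((c[0]+.5)/k-.5+130,(c[1]+.5)/k-.5+165)
print("pointer",pt(t,*q((391,221)),.034).round(4))
for n,p in dict(roofFL=(240,119),roofFR=(536,117)).items(): print(n,pt(t,*q(p),.081).round(4))
for n,p in dict(apFL=(246,222),apFR=(537,214),mouthL=(246,150)).items(): print(n,pt(t,*q(p),.034).round(4))
print("knob top center",pt(t,*q((693,105)),.087).round(4),"block corners",[pt(t,*q(p),.05).round(3) for p in((640,66),(742,62),(742,172))])
print("knob bar ends",[pt(t,*q(p),.087).round(4) for p in((697,66),(690,148))])
print("jar",[pt(t,*q(p),.0).round(3) for p in((215,0),(285,33))], "jarscene base",pt(s,*qs((180,295)),0).round(3),"top", tri(t,(203,131),s,qs((195,133))).round(3))
```

```text
bar [0.5655 0.2705 0.089 ]
grn [0.4879 0.1606 0.0212]
pointer [0.5047 0.1371 0.034 ]
roofFL [0.562  0.2283 0.081 ]
roofFR [0.5597 0.0424 0.081 ]
apFL [0.5058 0.2309 0.034 ]
apFR [0.5075 0.0424 0.034 ]
mouthL [0.5539 0.2315 0.034 ]
knob top center [ 0.564  -0.0559  0.087 ] block corners [array([ 0.601, -0.026,  0.05 ]), array([ 0.603, -0.093,  0.05 ]), array([ 0.529, -0.09 ,  0.05 ])]
knob bar ends [array([ 0.5893, -0.0594,  0.087 ]), array([ 0.5363, -0.0529,  0.087 ])]
jar [array([ 0.669,  0.259, -0.   ]), array([0.644, 0.211, 0.   ])] jarscene base [0.652 0.248 0.   ] top [0.679 0.206 0.089]
```

>>> {"api": "jog_arm", "payload": {
  "delta_pos": [
    [5,5,0],
    [10,10,0],
    [15,16,0],
    [20,22,0],
    [22,28,0],
    [24,34,0],
    [25,40,0],
    [26,45,0],
    [27,50,0],
    [28,54,0],
    [29,57,0],
    [30,60,0]
  ],
  "turn": [10,20,30,40,50,60,70,80,90,100,110,120],
  "grip": [0,0,0,0,0,0,0,0,0,0,0,0]
}}

```text
time_s: 1.6
position: [0.5495, 0.0288, 0.2222]
tcp_rot: [[-0.808, 0.589, -0.001], [0.589, 0.808, 0.0], [0.001, -0.0, -1.0]]
force: [-0.5, 0.2, 0.1]
opening: 1.001
grasp_force: 0.0
```

>>> {"api": "jog_arm", "payload": {
  "delta_pos": [
    [0.5,6,0],
    [1,12,0],
    [1.5,18,0],
    [1.6,24.1,0],
    [1.6,24.1,-3],
    [1.6,24.1,-6],
    [1.6,24.1,-6],
    [1.6,24.1,-6]
  ],
  "turn": [10,20,30,36,36,36,36,36],
  "grip": [0,0,0,0,0,0,0,0]
}}

```text
time_s: 2.6
position: [0.5662, 0.268, 0.1632]
tcp_rot: [[-1.0, 0.008, 0.001], [0.008, 1.0, 0.0], [-0.001, 0.0, -1.0]]
force: [0.4, -0.3, 0.3]
opening: 1.003
grasp_force: 0.0
```

```bash
cat > snap.py <<'E'
import sys
from rig import *
from h import *
n,c,x0,y0,x1,y1,k=sys.argv[1],sys.argv[2],*map(float,sys.argv[3:8])
im=capture(c); np.savez(n+".npz",**im); a=im["color"][int(y0):int(y1),int(x0):int(x1)]
cv2.imwrite(f"pics/{n}.png",cv2.resize(a,None,fx=k,fy=k,interpolation=cv2.INTER_CUBIC))
s=read_state();print(s["time_s"],s["position"].round(4),s["force"].round(1))
E
python3 snap.py s1 scene 120 110 290 290 3
```

```text
2.65 [0.5666 0.268  0.1638] [-0.1 -0.1  0.7]
```

View pics/s1.png

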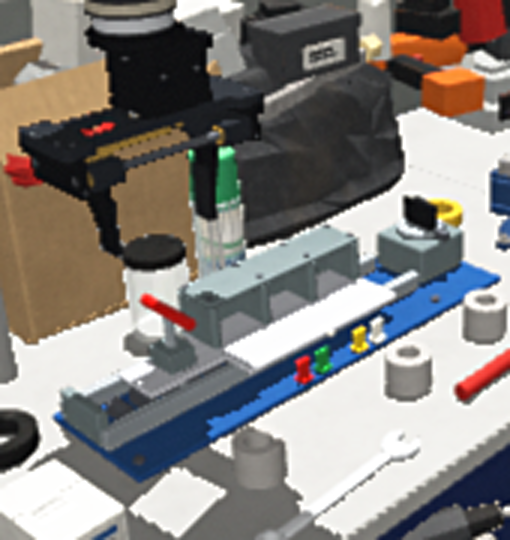

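The fingers straddle the red bar, which is at crop (168,312). I'll half-close first so the right finger clears the pocket roof.

>>> {"api": "jog_arm", "payload": {
  "delta_pos": [
    [0,0.25,0],
    [0,0.25,0],
    [0,0.25,0],
    [0,0.25,-3],
    [0,0.25,-6],
    [0,0.25,-8],
    [0,0.25,-9.2],
    [0,0.25,-9.2]
  ],
  "turn": [0,0,0,0,0,0,0,0],
  "grip": [0.65,0.65,0.65,0.65,0.65,0.65,0.65,0.65]
}}

```text
time_s: 3.65
position: [0.5652, 0.2704, 0.0699]
tcp_rot: [[-1.0, 0.008, -0.001], [0.008, 1.0, -0.0], [0.001, -0.0, -1.0]]
force: [0.1, 0.7, -0.4]
opening: 0.355
grasp_force: 0.0
```

>>> {"api": "jog_arm", "payload": {
  "delta_pos": [
    [0,0,0],
    [0,0,0],
    [0,0,0],
    [0,0,0],
    [0,0,0]
  ],
  "turn": [0,0,0,0,0],
  "grip": [1,1,1,1,1]
}}

```text
time_s: 4.28
position: [0.5662, 0.2709, 0.0714]
tcp_rot: [[-1.0, 0.008, 0.002], [0.008, 1.0, 0.001], [-0.002, 0.001, -1.0]]
force: [0.3, 0.6, 5.9]
opening: 0.13
grasp_force: 30.0
```

>>> {"api": "jog_arm", "payload": {
  "delta_pos": [
    [0,0,0.8],
    [0,0,1.6],
    [0,0,2.1],
    [0,0,2.1],
    [0,0.6,2.1],
    [0,1.2,2.1],
    [0,1.8,2.1],
    [0,2.4,2.1],
    [0,2.4,2.1]
  ],
  "turn": [0,0,0,0,0,0,0,0,0],
  "grip": [1,1,1,1,1,1,1,1,1]
}}

```text
time_s: 5.4
position: [0.5661, 0.2945, 0.0912]
tcp_rot: [[-1.0, 0.008, 0.001], [0.008, 1.0, -0.0], [-0.001, -0.0, -1.0]]
force: [4.9, 1.0, -7.6]
opening: 0.123
grasp_force: 30.0
```

```bash
python3 snap.py s2 scene 150 170 280 260 5
```

```text
5.45 [0.5661 0.2945 0.0913] [ 4.2  1.  -7.2]
```

View pics/s2.png

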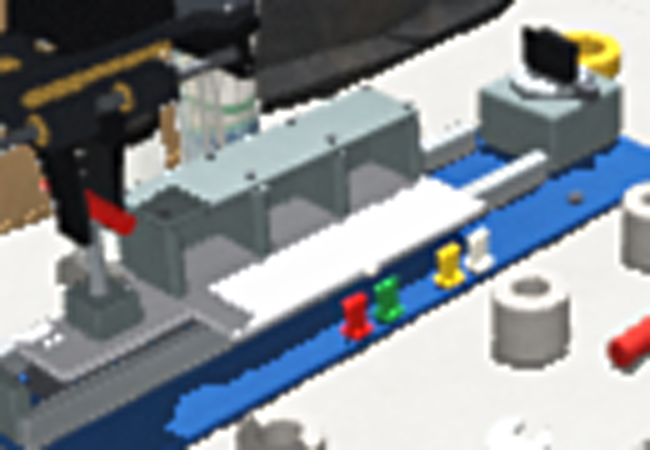

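The pointer is at crop (372,268), close to the green flag at (388,300). The bar is held up. Next I'll work out the pointer's y, then lower and let go.

>>> {"api": "jog_arm", "payload": {
  "delta_pos": [
    [0,0,-0.6],
    [0,0,-1.2],
    [0,0,-1.7],
    [0,0,-1.8],
    [0,0,-1.8],
    [0,0,-1.8],
    [0,0,-1.8]
  ],
  "turn": [0,0,0,0,0,0,0],
  "grip": [1,1,1,1,0.75,0.65,0.65]
}}

```text
time_s: 6.32
position: [0.5655, 0.2943, 0.0736]
tcp_rot: [[-1.0, 0.008, -0.0], [0.008, 1.0, -0.0], [0.0, -0.0, -1.0]]
force: [-0.1, 1.3, -1.0]
opening: 0.327
grasp_force: 0.0
```

>>> {"api": "jog_arm", "payload": {
  "delta_pos": [
    [0,0,3],
    [0,0,7],
    [0,0,10],
    [-6,-2,10],
    [-12,-4,10],
    [-16,-8,10],
    [-16,-8,10]
  ],
  "turn": [0,0,0,0,0,0,0],
  "grip": [0.65,0.65,0.65,0.4,0.3,0.3,0.3]
}}

```text
time_s: 7.2
position: [0.3996, 0.2123, 0.1731]
tcp_rot: [[-1.0, 0.009, -0.007], [0.009, 1.0, -0.002], [0.007, -0.002, -1.0]]
force: [0.7, 0.5, 0.2]
opening: 0.674
grasp_force: 0.0
```

```bash
python3 snap.py t2 top 145 145 315 240 4.7
python3 - <<'E'
from h import *
t=dict(np.load("t2.npz"))
s=dict(np.load("s2.npz"));print("ptr held",pt(s,224.2,223.6,.034).round(4))
for r in rings(t): print("ring",np.round(r,1),pt(t,r[0],r[1],.035).round(4))
E
```

```text
7.25 [0.4039 0.2136 0.1738] [0.8 0.3 1. ]
ptr held [0.5007 0.1591 0.034 ]
ring [234.5 218.3   7.2] [0.4223 0.1173 0.035 ]
ring [275.7 214.2   7.3] [ 0.4325 -0.0065  0.035 ]
```

View pics/t2.png

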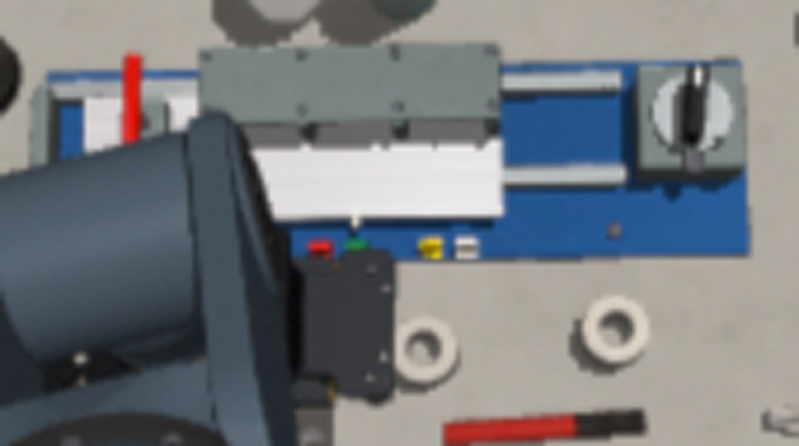

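The pointer at crop (354,220) lines up with the green flag at (356,246), and the bar is down. The carriage is caught at green. Next I'll pick bush c.

>>> {"api": "jog_arm", "payload": {
  "delta_pos": [
    [1,-5,0],
    [2,-11,0],
    [2.6,-17,0],
    [2.6,-22,0],
    [2.6,-22,-6],
    [2.6,-22,-12],
    [2.6,-22,-14],
    [2.6,-22,-16],
    [2.6,-22,-16.6],
    [2.6,-22,-16.6]
  ],
  "turn": [0,0,0,0,0,0,0,0,0,0],
  "grip": [0.05,0.05,0.05,0.05,0.05,0.05,0.05,0.05,0.05,0.05]
}}

```text
time_s: 8.5
position: [0.4329, -0.0057, 0.0073]
tcp_rot: [[-1.0, 0.008, 0.001], [0.008, 1.0, -0.0], [-0.001, -0.0, -1.0]]
force: [-0.1, 0.0, 0.4]
opening: 0.949
grasp_force: 0.0
```

>>> {"api": "jog_arm", "payload": {
  "delta_pos": [
    [0,0,0],
    [0,0,0],
    [0,0,0],
    [0,0,0],
    [0,0,0],
    [0,0,0]
  ],
  "turn": [0,0,0,0,0,0],
  "grip": [1,1,1,1,1,1]
}}

```text
time_s: 9.25
position: [0.4318, -0.0056, 0.0077]
tcp_rot: [[-1.0, 0.008, 0.0], [0.008, 1.0, -0.0], [-0.0, -0.0, -1.0]]
force: [-0.8, -1.5, 2.4]
opening: 0.49
grasp_force: 30.0
```

>>> {"api": "jog_arm", "payload": {
  "delta_pos": [
    [0,0,2.5],
    [0,0,5],
    [0,1,7],
    [2,3.5,7],
    [5,6,7],
    [8,9,7],
    [10.5,10.7,7],
    [10.8,10.7,7],
    [10.8,10.7,5.5],
    [10.8,10.7,4.5],
    [10.8,10.7,4.5]
  ],
  "turn": [0,0,0,0,0,0,0,0,0,0,0],
  "grip": [1,1,1,1,1,1,1,1,1,1,1]
}}

```text
time_s: 10.62
position: [0.5382, 0.1008, 0.0511]
tcp_rot: [[-1.0, 0.009, -0.003], [0.009, 1.0, -0.0], [0.003, -0.0, -1.0]]
force: [-2.1, 0.2, -4.8]
opening: 0.484
grasp_force: 30.0
```

```bash
python3 snap.py s3 scene 165 165 295 265 5;  python3 - <<'E'
from rig import *
from h import *
t=capture("top");np.savez("t3.npz",**t)
for r in rings(t): print("ring",np.round(r,1),pt(t,r[0],r[1],.035).round(4))
E
```

```text
10.675 [0.5382 0.1008 0.0515] [-2.2 -0.8 -3.9]
ring [235.  219.3   6.1] [0.4192 0.1158 0.035 ]
```

View pics/s3.png

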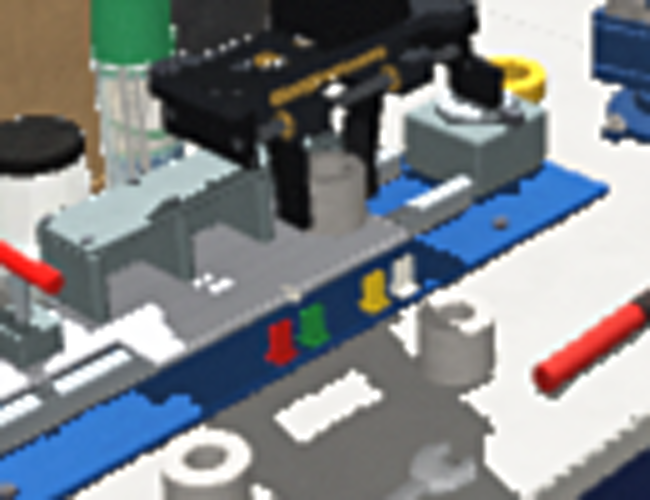

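The bush is held level over the right pocket's apron, at crop (338,195). Bush b at (457,345) and bush a at (207,465) are still standing. I'll lower it and release.

>>> {"api": "jog_arm", "payload": {
  "delta_pos": [
    [0,0,-0.5],
    [0,0,-0.85],
    [0,0,-0.85],
    [0,0,-0.85],
    [0,0,-0.85],
    [0,0,2],
    [0,0,5],
    [-3,0,5],
    [-6,0,5],
    [-6,0,5],
    [-6,0,2],
    [-6,0,0]
  ],
  "turn": [0,0,0,0,0,0,0,0,0,0,0,0],
  "grip": [1,1,0.3,0.3,0.3,0.3,0.3,0.6,1,1,1,1]
}}

```text
time_s: 12.22
position: [0.4819, 0.1014, 0.0521]
tcp_rot: [[-1.0, 0.008, 0.003], [0.008, 1.0, -0.0], [-0.003, -0.0, -1.0]]
force: [0.0, 0.2, 2.1]
opening: 0.218
grasp_force: 0.0
```

>>> {"api": "jog_arm", "payload": {
  "delta_pos": [
    [0,0,-0.5],
    [0.5,0,-0.5],
    [1,0,-0.5],
    [1.5,0,-0.5],
    [2,0,-0.5],
    [2.5,0,-0.5],
    [3,0,-0.5],
    [3.5,0,-0.5],
    [4,0,-0.5],
    [4.5,0,-0.5],
    [5,0,-0.5],
    [5.4,0,-0.5]
  ],
  "turn": [0,0,0,0,0,0,0,0,0,0,0,0],
  "grip": [1,1,1,1,1,1,1,1,1,1,1,1]
}}

```text
time_s: 13.72
position: [0.5342, 0.1015, 0.0474]
tcp_rot: [[-1.0, 0.008, 0.001], [0.008, 1.0, 0.0], [-0.001, 0.0, -1.0]]
force: [-2.9, 0.4, 0.7]
opening: 0.002
grasp_force: 1.2
```

Sliding at about 3 N. I'll continue in small steps until the force rises.

>>> {"api": "jog_arm", "payload": {
  "delta_pos": [
    [0.2,0,0],
    [0.4,0,0],
    [0.6,0,0],
    [0.8,0,0],
    [0.8,0,0]
  ],
  "turn": [0,0,0,0,0],
  "grip": [1,1,1,1,1]
}}

```text
time_s: 14.35
position: [0.5422, 0.1015, 0.0476]
tcp_rot: [[-1.0, 0.008, 0.001], [0.008, 1.0, -0.0], [-0.001, -0.0, -1.0]]
force: [-1.3, -0.6, -1.8]
opening: 0.005
grasp_force: 0.7
```

>>> {"api": "jog_arm", "payload": {
  "delta_pos": [
    [0.1,0,0],
    [0.2,0,0],
    [0.3,0,0],
    [0.3,0,0]
  ],
  "turn": [0,0,0,0],
  "grip": [1,1,1,1]
}}

```text
time_s: 14.85
position: [0.5431, 0.1016, 0.0474]
tcp_rot: [[-1.0, 0.008, -0.003], [0.008, 1.0, -0.0], [0.003, -0.0, -1.0]]
force: [-4.7, 0.1, 1.7]
opening: 0.006
grasp_force: 2.5
```

>>> {"api": "jog_arm", "payload": {
  "delta_pos": [
    [0.1,0,0],
    [0.2,0,0],
    [0.3,0,0],
    [0.3,0,0]
  ],
  "turn": [0,0,0,0],
  "grip": [1,1,1,1]
}}

```text
time_s: 15.35
position: [0.5432, 0.1016, 0.0474]
tcp_rot: [[-1.0, 0.008, -0.009], [0.008, 1.0, -0.0], [0.009, -0.0, -1.0]]
force: [-9.8, -0.7, 6.1]
opening: 0.004
grasp_force: 4.7
```

Firm stop at x = 0.543 with the force rising to 10 N, so bush c is home. I'll back off, move aside and look.

>>> {"api": "jog_arm", "payload": {
  "delta_pos": [
    [-2,0,0],
    [-4,0,0],
    [-5,0,4],
    [-6,-3,9],
    [-7,-9,12],
    [-8,-15,12],
    [-8,-15,12]
  ],
  "turn": [0,0,0,0,0,0,0],
  "grip": [1,0.7,0.5,0.3,0.05,0.05,0.05]
}}

```text
time_s: 16.23
position: [0.4702, -0.0532, 0.1691]
tcp_rot: [[-1.0, 0.015, 0.007], [0.014, 1.0, -0.003], [-0.007, -0.003, -1.0]]
force: [-0.6, -0.5, 0.1]
opening: 0.607
grasp_force: 0.0
```

```bash
python3 snap.py t4 top 145 145 315 240 4.7
python3 - <<'E'
from h import *
t=dict(np.load("t4.npz"))
for r in rings(t): print("ring",np.round(r,1),pt(t,r[0],r[1],.035).round(4))
E
```

```text
16.275 [ 0.4695 -0.0514  0.1685] [ 0.8 -0.3 -0.5]
```

View pics/t4.png

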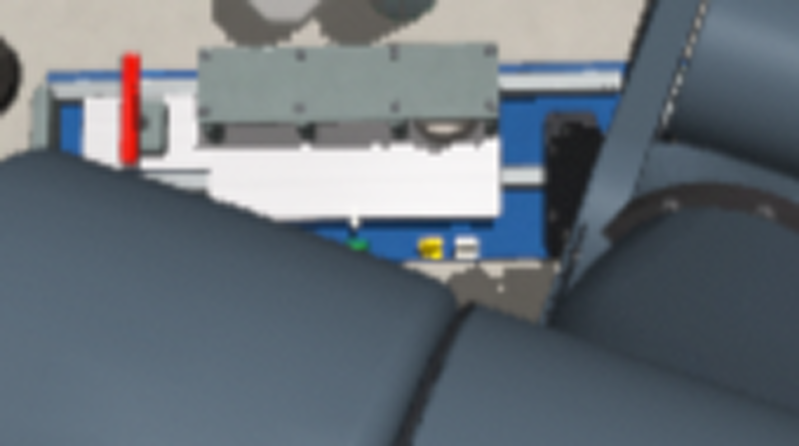

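Bush c shows in the right pocket with its rim at crop (442,128). The arm hides a and b here, so I'll check their shift in the scene view.

```bash
cat > chk.py <<'E'
from rig import *
from h import *
s0=dict(np.load("scene0.npz"));c=capture("scene")
for n,(u,v) in dict(a=(206,263),b=(256,233)).items():
    T=cv2.Canny(s0["color"][v-17:v+17,u-15:u+15],60,150);I=cv2.Canny(c["color"][v-60:v+60,u-60:u+60],60,150)
    r=cv2.matchTemplate(cv2.GaussianBlur(I,(0,0),1),cv2.GaussianBlur(T,(0,0),1),cv2.TM_CCOEFF_NORMED);_,q,_,l=cv2.minMaxLoc(r)
    d=(l[0]-45,l[1]-43); h=dict(a=(206.2,256.5),b=(256,227.1))[n];p=pt(s0,*h,.035);p2=pt(s0,h[0]+d[0],h[1]+d[1],.035)
    print(n,round(q,2),d,p.round(4),"->",p2.round(4))
E
python3 chk.py
```

```text
a 0.99 (0, 0) [0.4184 0.2934 0.035 ] -> [0.4184 0.2934 0.035 ]
b 0.72 (0, 0) [0.4202 0.1143 0.035 ] -> [0.4202 0.1143 0.035 ]
```

>>> {"api": "jog_arm", "payload": {
  "delta_pos": [
    [-2,5,0],
    [-4,10,0],
    [-4.8,15,0],
    [-4.8,16.6,0],
    [-4.8,16.6,-5],
    [-4.8,16.6,-11],
    [-4.8,16.6,-13.5],
    [-4.8,16.6,-15.5],
    [-4.8,16.6,-16],
    [-4.8,16.6,-16]
  ],
  "turn": [0,0,0,0,0,0,0,0,0,0],
  "grip": [0.05,0.05,0.05,0.05,0.05,0.05,0.05,0.05,0.05,0.05]
}}

```text
time_s: 17.58
position: [0.4197, 0.1184, 0.0075]
tcp_rot: [[-1.0, 0.007, 0.0], [0.007, 1.0, 0.0], [-0.0, 0.0, -1.0]]
force: [0.1, 0.0, 0.6]
opening: 0.951
grasp_force: 0.0
```

>>> {"api": "jog_arm", "payload": {
  "delta_pos": [
    [0,0,0],
    [0,0,0],
    [0,0,0],
    [0,0,0],
    [0,0,0],
    [0,0,0]
  ],
  "turn": [0,0,0,0,0,0],
  "grip": [1,1,1,1,1,1]
}}

```text
time_s: 18.32
position: [0.4197, 0.1174, 0.0077]
tcp_rot: [[-1.0, 0.008, 0.0], [0.008, 1.0, -0.0], [-0.0, -0.0, -1.0]]
force: [-1.1, 0.1, 3.1]
opening: 0.492
grasp_force: 30.0
```

>>> {"api": "jog_arm", "payload": {
  "delta_pos": [
    [0,0,2.5],
    [0,0,5],
    [1,1,7],
    [4,2.5,7],
    [8,3.5,7],
    [11,4.3,7],
    [11.9,4.3,7],
    [11.9,4.3,7],
    [11.9,4.3,5.5],
    [11.9,4.3,4.5],
    [11.9,4.3,4.3]
  ],
  "turn": [0,0,0,0,0,0,0,0,0,0,0],
  "grip": [1,1,1,1,1,1,1,1,1,1,1]
}}

```text
time_s: 19.7
position: [0.538, 0.1602, 0.0493]
tcp_rot: [[-1.0, 0.008, -0.001], [0.008, 1.0, -0.0], [0.001, -0.0, -1.0]]
force: [-0.7, -0.3, -5.5]
opening: 0.492
grasp_force: 30.0
```

>>> {"api": "jog_arm", "payload": {
  "delta_pos": [
    [0,0,-0.4],
    [0,0,-0.7],
    [0,0,-0.7],
    [0,0,-0.7],
    [0,0,-0.7],
    [0,0,2],
    [0,0,5],
    [-3,0,5],
    [-6,0,5],
    [-6,0,5],
    [-6,0,2],
    [-6,0,-0.2]
  ],
  "turn": [0,0,0,0,0,0,0,0,0,0,0,0],
  "grip": [1,1,0.3,0.3,0.3,0.3,0.3,0.6,1,1,1,1]
}}

```text
time_s: 21.2
position: [0.481, 0.1606, 0.0483]
tcp_rot: [[-1.0, 0.008, 0.004], [0.008, 1.0, 0.0], [-0.004, 0.0, -1.0]]
force: [-0.1, 0.2, -0.4]
opening: 0.219
grasp_force: 0.0
```

>>> {"api": "jog_arm", "payload": {
  "delta_pos": [
    [0,0,0],
    [0.5,0,0],
    [1,0,0],
    [1.5,0,0],
    [2,0,0],
    [2.5,0,0],
    [3,0,0],
    [3.5,0,0],
    [4,0,0],
    [4.5,0,0],
    [5,0,0],
    [5.4,0,0]
  ],
  "turn": [0,0,0,0,0,0,0,0,0,0,0,0],
  "grip": [1,1,1,1,1,1,1,1,1,1,1,1]
}}

```text
time_s: 22.7
position: [0.5334, 0.1605, 0.0485]
tcp_rot: [[-1.0, 0.008, 0.001], [0.008, 1.0, 0.0], [-0.001, 0.0, -1.0]]
force: [-2.3, -0.4, -0.6]
opening: 0.006
grasp_force: 1.0
```

>>> {"api": "jog_arm", "payload": {
  "delta_pos": [
    [0.3,0,0],
    [0.6,0,0],
    [0.9,0,0],
    [1.2,0,0],
    [1.2,0,0]
  ],
  "turn": [0,0,0,0,0],
  "grip": [1,1,1,1,1]
}}

```text
time_s: 23.32
position: [0.5433, 0.1605, 0.0484]
tcp_rot: [[-1.0, 0.008, -0.003], [0.008, 1.0, -0.0], [0.003, -0.0, -1.0]]
force: [-5.7, -0.5, 0.2]
opening: 0.005
grasp_force: 2.3
```

>>> {"api": "jog_arm", "payload": {
  "delta_pos": [
    [0.2,0,0],
    [0.4,0,0],
    [0.4,0,0]
  ],
  "turn": [0,0,0],
  "grip": [1,1,1]
}}

```text
time_s: 23.7
position: [0.5434, 0.1605, 0.0483]
tcp_rot: [[-1.0, 0.008, -0.011], [0.008, 1.0, -0.001], [0.011, -0.001, -1.0]]
force: [-10.7, 0.7, 6.7]
opening: 0.005
grasp_force: 5.2
```

>>> {"api": "jog_arm", "payload": {
  "delta_pos": [
    [-2,0,0],
    [-4,0,0],
    [-5,0,4],
    [-6,-4,9],
    [-7,-9,12],
    [-8,-15,12],
    [-8,-15,12]
  ],
  "turn": [0,0,0,0,0,0,0],
  "grip": [1,0.7,0.5,0.3,0.05,0.05,0.05]
}}

```text
time_s: 24.58
position: [0.4709, 0.0063, 0.17]
tcp_rot: [[-1.0, 0.015, 0.007], [0.015, 1.0, -0.002], [-0.007, -0.002, -1.0]]
force: [0.4, 0.5, -0.2]
opening: 0.604
grasp_force: 0.0
```

```bash
python3 chk.py
```

```text
a 0.99 (0, 0) [0.4184 0.2934 0.035 ] -> [0.4184 0.2934 0.035 ]
b 0.48 (-23, 13) [0.4202 0.1143 0.035 ] -> [0.4213 0.2007 0.035 ]
```

Bush b stopped at the same x under 10 N, and bush a has not moved.

>>> {"api": "jog_arm", "payload": {
  "delta_pos": [
    [-1,6,0],
    [-3,12,0],
    [-4,18,0],
    [-4.9,24,0],
    [-4.9,28.4,0],
    [-4.9,28.4,-2],
    [-4.9,28.4,-8],
    [-4.9,28.4,-13],
    [-4.9,28.4,-15.3],
    [-4.9,28.4,-16],
    [-4.9,28.4,-16]
  ],
  "turn": [0,0,0,0,0,0,0,0,0,0,0],
  "grip": [0.05,0.05,0.05,0.05,0.05,0.05,0.05,0.05,0.05,0.05,0.05]
}}

```text
time_s: 26.0
position: [0.4198, 0.2956, 0.0085]
tcp_rot: [[-1.0, 0.007, 0.001], [0.007, 1.0, 0.0], [-0.001, 0.0, -1.0]]
force: [0.1, -0.1, 0.5]
opening: 0.952
grasp_force: 0.0
```

>>> {"api": "jog_arm", "payload": {
  "delta_pos": [
    [0,0,0],
    [0,0,0],
    [0,0,0],
    [0,0,0],
    [0,0,0],
    [0,0,0]
  ],
  "turn": [0,0,0,0,0,0],
  "grip": [1,1,1,1,1,1]
}}

```text
time_s: 26.75
position: [0.4197, 0.2946, 0.0087]
tcp_rot: [[-1.0, 0.008, 0.0], [0.008, 1.0, 0.0], [-0.0, 0.0, -1.0]]
force: [-0.3, 0.1, 2.2]
opening: 0.491
grasp_force: 30.0
```

>>> {"api": "jog_arm", "payload": {
  "delta_pos": [
    [0,0,2.5],
    [0,0,5],
    [1,-2,7],
    [4,-4,7],
    [8,-6,7],
    [11,-7.5,7],
    [11.9,-7.5,7],
    [11.9,-7.5,7],
    [11.9,-7.5,5.5],
    [11.9,-7.5,4.5],
    [11.9,-7.5,4.2]
  ],
  "turn": [0,0,0,0,0,0,0,0,0,0,0],
  "grip": [1,1,1,1,1,1,1,1,1,1,1]
}}

```text
time_s: 28.12
position: [0.5387, 0.22, 0.0496]
tcp_rot: [[-1.0, 0.007, 0.001], [0.007, 1.0, 0.0], [-0.001, 0.0, -1.0]]
force: [-0.6, -0.4, -2.7]
opening: 0.494
grasp_force: 30.0
```

>>> {"api": "jog_arm", "payload": {
  "delta_pos": [
    [0,0,-0.4],
    [0,0,-0.65],
    [0,0,-0.65],
    [0,0,-0.65],
    [0,0,-0.65],
    [0,0,2],
    [0,0,5],
    [-3,0,5],
    [-6,0,5],
    [-6,0,5],
    [-6,0,2],
    [-6,0,-0.2]
  ],
  "turn": [0,0,0,0,0,0,0,0,0,0,0,0],
  "grip": [1,1,0.3,0.3,0.3,0.3,0.3,0.6,1,1,1,1]
}}

```text
time_s: 29.62
position: [0.4809, 0.2198, 0.0482]
tcp_rot: [[-1.0, 0.008, 0.003], [0.008, 1.0, 0.001], [-0.003, 0.001, -1.0]]
force: [0.2, 0.2, 0.6]
opening: 0.215
grasp_force: 0.0
```

>>> {"api": "jog_arm", "payload": {
  "delta_pos": [
    [0,0,0],
    [0.5,0,0],
    [1,0,0],
    [1.5,0,0],
    [2,0,0],
    [2.5,0,0],
    [3,0,0],
    [3.5,0,0],
    [4,0,0],
    [4.5,0,0],
    [5,0,0],
    [5.4,0,0]
  ],
  "turn": [0,0,0,0,0,0,0,0,0,0,0,0],
  "grip": [1,1,1,1,1,1,1,1,1,1,1,1]
}}

```text
time_s: 31.12
position: [0.5332, 0.2195, 0.0484]
tcp_rot: [[-1.0, 0.008, 0.0], [0.008, 1.0, -0.0], [-0.0, -0.0, -1.0]]
force: [-2.7, 0.5, 0.9]
opening: 0.006
grasp_force: 1.3
```

>>> {"api": "jog_arm", "payload": {
  "delta_pos": [
    [0.3,0,0],
    [0.6,0,0],
    [0.9,0,0],
    [1.2,0,0],
    [1.4,0,0],
    [1.5,0,0],
    [1.5,0,0]
  ],
  "turn": [0,0,0,0,0,0,0],
  "grip": [1,1,1,1,1,1,1]
}}

```text
time_s: 32.0
position: [0.5434, 0.2194, 0.0483]
tcp_rot: [[-1.0, 0.008, -0.009], [0.008, 1.0, -0.001], [0.009, -0.001, -1.0]]
force: [-8.1, 0.5, 5.5]
opening: 0.006
grasp_force: 4.4
```

>>> {"api": "jog_arm", "payload": {
  "delta_pos": [
    [-2,0,0],
    [-4,0,1],
    [-5,0,6],
    [-5,0,11],
    [-2,4,11.5],
    [1,7.5,11.5],
    [1.8,7.5,11.5],
    [1.8,7.5,11.5],
    [1.8,7.5,11.5]
  ],
  "turn": [0,0,0,0,0,0,0,0,0],
  "grip": [1,1,0.65,0.65,0.65,0.65,0.65,0.65,0.65]
}}

```text
time_s: 33.12
position: [0.5648, 0.2935, 0.1632]
tcp_rot: [[-1.0, 0.009, -0.001], [0.009, 1.0, -0.001], [0.001, -0.001, -1.0]]
force: [0.2, 0.3, 0.2]
opening: 0.351
grasp_force: 0.0
```

```bash
python3 snap.py s5 scene 150 160 280 260 5
```

```text
33.175 [0.5648 0.2936 0.1632] [-0.2 -0.7 -0.6]
```

View pics/s5.png

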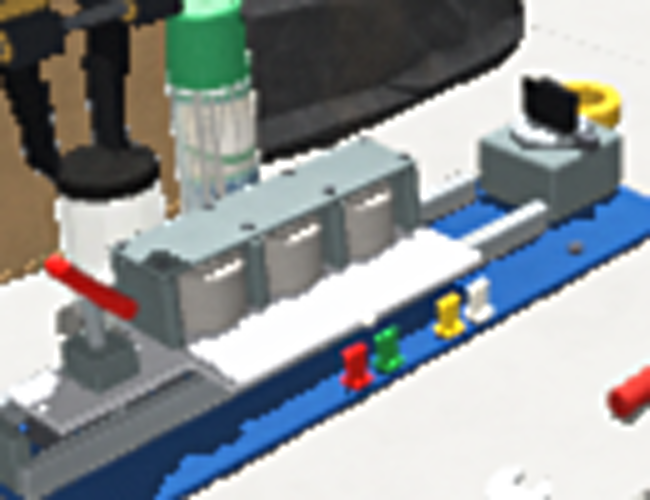

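All three bushes sit in their pockets at crop (213,298), (294,258) and (370,222), and the carriage is still at green. Next I'll take the bar, lift it and slide 24 mm to red.

>>> {"api": "jog_arm", "payload": {
  "delta_pos": [
    [0,0.1,-4],
    [0,0.1,-7],
    [0,0.1,-9.1],
    [0,0.1,-9.1],
    [0,0.1,-9.1],
    [0,0.1,-9.1],
    [0,0.1,-9.1],
    [0,0.1,-9.1]
  ],
  "turn": [0,0,0,0,0,0,0,0],
  "grip": [0.65,0.65,0.65,0.65,1,1,1,1]
}}

```text
time_s: 34.17
position: [0.5664, 0.2959, 0.0738]
tcp_rot: [[-1.0, 0.008, 0.002], [0.008, 1.0, 0.001], [-0.002, 0.001, -1.0]]
force: [-0.5, 0.6, 3.9]
opening: 0.125
grasp_force: 30.0
```

>>> {"api": "jog_arm", "payload": {
  "delta_pos": [
    [0,0,0.8],
    [0,0,1.6],
    [0,0,2.1],
    [0,0,2.1],
    [0,0.6,2.1],
    [0,1.2,2.1],
    [0,1.8,2.1],
    [0,2.4,2.1],
    [0,2.4,2.1]
  ],
  "turn": [0,0,0,0,0,0,0,0,0],
  "grip": [1,1,1,1,1,1,1,1,1]
}}

```text
time_s: 35.3
position: [0.5662, 0.3197, 0.0932]
tcp_rot: [[-1.0, 0.008, 0.001], [0.008, 1.0, -0.0], [-0.001, -0.0, -1.0]]
force: [5.3, 1.8, -8.2]
opening: 0.127
grasp_force: 30.0
```

>>> {"api": "jog_arm", "payload": {
  "delta_pos": [
    [0,0,-0.6],
    [0,0,-1.2],
    [0,0,-1.7],
    [0,0,-1.8],
    [0,0,-1.8],
    [0,0,-1.8],
    [0,0,-1.8],
    [0,0,3],
    [0,0,8],
    [0,0,8]
  ],
  "turn": [0,0,0,0,0,0,0,0,0,0],
  "grip": [1,1,1,1,0.75,0.65,0.65,0.65,0.65,0.65]
}}

```text
time_s: 36.55
position: [0.5683, 0.3207, 0.1789]
tcp_rot: [[-1.0, 0.008, 0.009], [0.008, 1.0, 0.003], [-0.009, 0.003, -1.0]]
force: [0.3, -0.7, -0.5]
opening: 0.352
grasp_force: 0.0
```

```bash
python3 snap.py t6 top 145 145 315 240 4.7
```

```text
36.6 [0.5665 0.32   0.1761] [ 0.3 -0.1 -1.2]
```

View pics/t6.png

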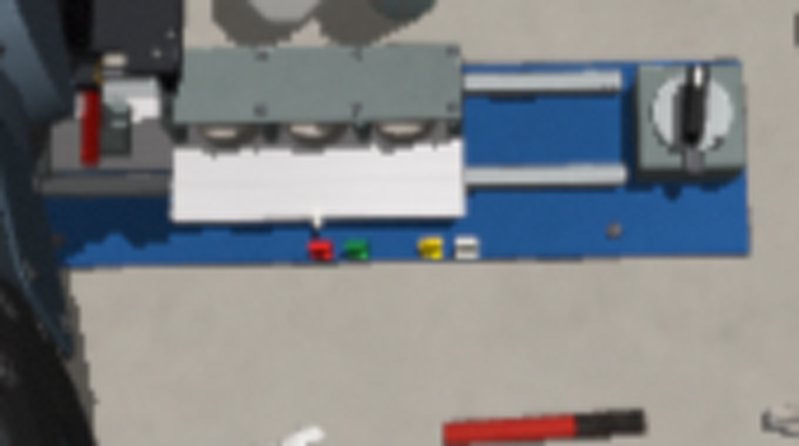

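The pointer at crop (317,221) lines up with the red flag at (320,248), the bar is down and all three bushes are seated. The knob bar is at (692,107).

Run:
```python
from h import *
t=dict(np.load("t6.npz"));s=dict(np.load("s5.npz"))
k=4.7;q=lambda c:((c[0]+.5)/k-.5+145,(c[1]+.5)/k-.5+145)
print("skirt",pt(t,*q((692,114)),.057).round(4))
def dark(c,roi):
    x0,y0,x1,y1=roi;g=c["color"][y0:y1,x0:x1].max(2);m=(g<45).astype(np.uint8)
    n,l,st,ce=cv2.connectedComponentsWithStats(m);i=1+np.argmax(st[1:,4]);P=np.argwhere(l==i)[:,::-1].astype(np.float32)
    return ce[i]+[x0,y0],st[i]+[x0,y0,0,0,0],cv2.minAreaRect(P)
a=dark(t,(278,155,308,185));b=dark(s,(240,168,275,190));print(a,b)
print("tri",tri(t,a[0],s,b[0]).round(4), pt(t,*a[0],.08).round(4))
```

```text
skirt [ 0.5663 -0.0582  0.057 ]
(array([291.22222222, 169.69444444]), array([290, 163,   4,  13,  36]), ((13.5, 14.0), (12.0, 3.0), 90.0)) (array([259.5974026 , 180.80519481]), array([255, 176,  10,  11,  77]), ((19.400001525878906, 12.799999237060547), (11.384199142456055, 7.589465618133545), 18.43494987487793))
tri [ 0.5597 -0.0538  0.0749] [ 0.5576 -0.0539  0.08  ]
```

Run:
```python
from h import *
t=dict(np.load("t6.npz"))
for p in((292,122),(292,115),(325,118)): print(p,[pt(t,*p,z).round(3)[:2] for z in(0,.1,.15,.2)])
```

```text
(292, 122) [array([ 0.74 , -0.071]), array([ 0.699, -0.06 ]), array([ 0.679, -0.054]), array([ 0.658, -0.049])]
(292, 115) [array([ 0.764, -0.072]), array([ 0.721, -0.061]), array([ 0.7  , -0.055]), array([ 0.678, -0.049])]
(325, 118) [array([ 0.752, -0.179]), array([ 0.71 , -0.159]), array([ 0.689, -0.149]), array([ 0.668, -0.138])]
```

>>> {"api": "jog_arm", "payload": {
  "delta_pos": [
    [0,-4,0],
    [0,-10,0],
    [0,-16,0],
    [0,-22,0],
    [0,-28,0],
    [-0.3,-33,0],
    [-0.5,-37.5,0],
    [-0.5,-37.5,0],
    [-0.5,-37.5,-2],
    [-0.5,-37.5,-3],
    [-0.5,-37.5,-3]
  ],
  "turn": [0,0,0,0,0,0,0,0,0,0,0],
  "grip": [0.45,0.45,0.45,0.45,0.45,0.45,0.45,0.45,0.45,0.45,0.45]
}}

```text
time_s: 37.98
position: [0.5594, -0.0542, 0.1422]
tcp_rot: [[-1.0, 0.007, -0.004], [0.007, 1.0, 0.001], [0.004, 0.001, -1.0]]
force: [0.1, -0.2, 0.6]
opening: 0.548
grasp_force: 0.0
```

```bash
python3 snap.py s7 scene 190 120 290 220 5.5
```

```text
38.025 [ 0.5601 -0.0545  0.1429] [-0.6  0.2  0.3]
```

View pics/s7.png

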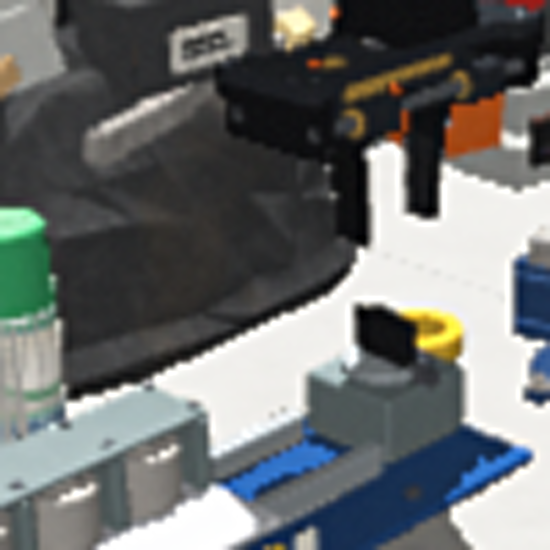

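The fingers are straight above the knob bar at crop (387,333), and nothing near the block is in the way.

>>> {"api": "jog_arm", "payload": {
  "delta_pos": [
    [0,0,-3],
    [0,0,-6],
    [0,0,-7.8],
    [0,0,-7.8],
    [0,0,-7.8],
    [0,0,-7.8],
    [0,0,-7.8],
    [0,0,-7.8],
    [0,0,-7.8]
  ],
  "turn": [0,0,0,0,0,0,0,0,0],
  "grip": [0.45,0.45,0.45,0.45,1,1,1,1,1]
}}

```text
time_s: 39.15
position: [0.5615, -0.0582, 0.0662]
tcp_rot: [[-1.0, 0.006, 0.002], [0.006, 1.0, -0.005], [-0.002, -0.005, -1.0]]
force: [-1.0, -8.3, 0.7]
opening: 0.144
grasp_force: 30.0
```

>>> {"api": "jog_arm", "payload": {
  "delta_pos": [
    [0,-0.25,0],
    [0,-0.45,0],
    [0,-0.45,0],
    [0,-0.45,0],
    [0,-0.45,0],
    [0,-0.45,0]
  ],
  "turn": [0,0,-6,-12,-18,-18],
  "grip": [1,1,1,1,1,1]
}}

```text
time_s: 39.9
position: [0.5617, -0.0569, 0.0661]
tcp_rot: [[-0.948, 0.319, 0.003], [0.319, 0.948, 0.004], [-0.001, 0.005, -1.0]]
force: [3.5, 9.4, 3.4]
opening: 0.149
grasp_force: 30.0
```

>>> {"api": "jog_arm", "payload": {
  "delta_pos": [
    [0.1,0.25,0],
    [0.1,0.25,0],
    [0.1,0.25,0],
    [0.1,0.25,0],
    [0.1,0.25,0],
    [0.1,0.25,0]
  ],
  "turn": [-5,-10,-15,-20,-25,-25],
  "grip": [1,1,1,1,1,1]
}}

```text
time_s: 40.65
position: [0.563, -0.0549, 0.0661]
tcp_rot: [[-0.725, 0.689, 0.003], [0.689, 0.725, 0.003], [0.0, 0.005, -1.0]]
force: [2.3, 9.2, 4.4]
opening: 0.143
grasp_force: 30.0
```

>>> {"api": "jog_arm", "payload": {
  "delta_pos": [
    [0.1,0.2,0],
    [0.1,0.25,0],
    [0.1,0.25,0],
    [0.1,0.25,0],
    [0.1,0.25,0],
    [0.1,0.25,0],
    [0.1,0.25,0]
  ],
  "turn": [-6,-12,-18,-24,-30,-34,-34],
  "grip": [1,1,1,1,1,1,1]
}}

```text
time_s: 41.52
position: [0.5658, -0.0532, 0.0662]
tcp_rot: [[-0.215, 0.977, 0.007], [0.977, 0.215, 0.002], [0.0, 0.007, -1.0]]
force: [5.9, 6.7, -0.2]
opening: 0.146
grasp_force: 30.0
```

```bash
python3 -c "
from rig import *
s=read_state();print(s['moment'].round(2),s['force'].round(1),s['joint_positions'],s['position'])"
```

```text
[ 1.18 -1.09  0.06] [ 5.9  6.7 -0.2] [-16.75934437  38.62044159  97.66207198   0.32027169  43.37006259
 -29.42615592] [ 0.56578039 -0.05323272  0.06619053]
```

>>> {"api": "jog_arm", "payload": {
  "delta_pos": [
    [0,0,0],
    [0,0,0],
    [0,0,0],
    [0,0,3],
    [0,0,8],
    [0,0,12],
    [-5,-4,12],
    [-10,-10,12],
    [-12,-15,12],
    [-12,-18,12],
    [-12,-18,12]
  ],
  "turn": [0,0,0,0,0,0,0,0,0,0,0],
  "grip": [0.5,0.5,0.5,0.5,0.5,0.5,0.5,0.5,0.5,0.5,0.5]
}}

```text
time_s: 42.9
position: [0.4422, -0.238, 0.1856]
tcp_rot: [[-0.212, 0.977, 0.001], [0.977, 0.212, -0.001], [-0.001, 0.0, -1.0]]
force: [0.6, -0.3, -0.3]
opening: 0.503
grasp_force: 0.0
```

```bash
python3 snap.py t8 top 145 145 315 240 4.7;python3 snap.py s8 scene 150 155 300 270 5
```

```text
42.95 [ 0.4419 -0.236   0.1854] [ 0.1  0.1 -0.6]
43.0 [ 0.4419 -0.2347  0.1852] [-0.6  0.4 -0.1]
```

View pics/t8.png

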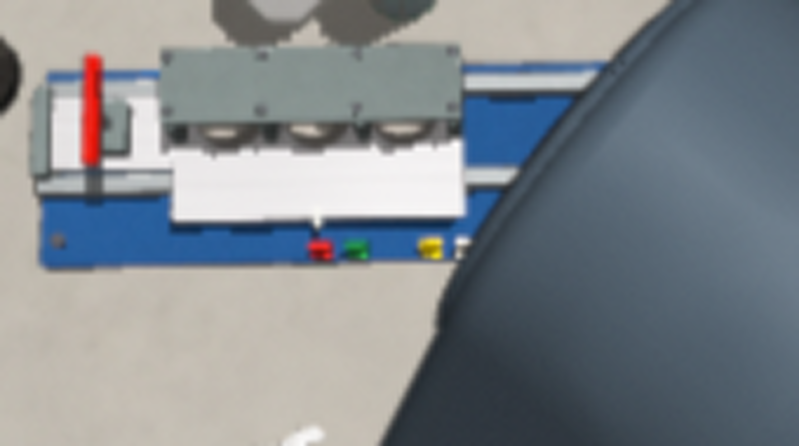

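View pics/s8.png

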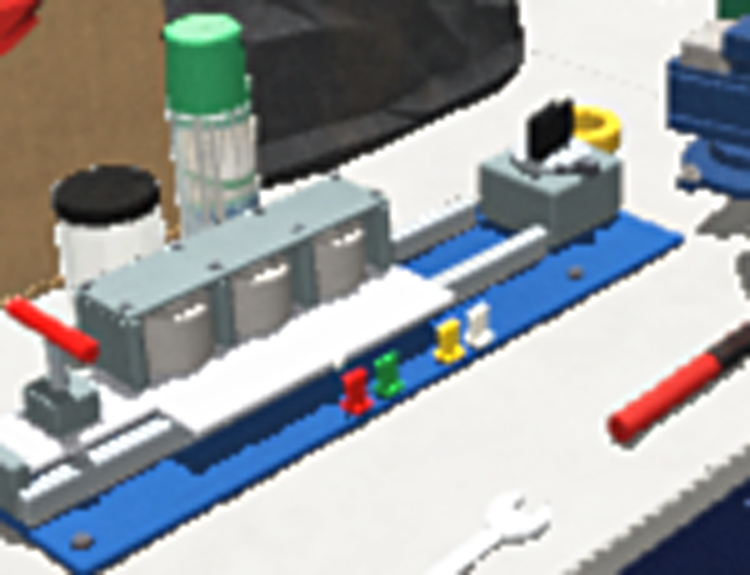

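The pictures show:
- The pointer at top crop (317,221) lines up with the red flag.
- The bar is down and all three bushes are seated.
- The knob bar, at scene crop (550,130), now lies along the track, so it is well past the detent.
- The spanner and marker are where they were.

The arm is clear of everything, so I'm handing in.

```bash
python3 -c "
from rig import *
print(hand_in())"
```

```text
the job is handed in; nothing more can be done
None
```

I handed the job in at about 43 s: all three bushes were pushed home at the green flag, the loaded carriage was caught at the red flag, and the clamp knob was turned about 1.35 rad, past its detent. I moved nothing else; no score came back.

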